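# Pack the hollow cast head, hold up the solid one

## Robot

A 6-joint arm with a two-finger parallel gripper is mounted at the origin on the work surface. World frame = base frame: x ahead of the robot, y to its left, z up, the work surface at z = 0. Lengths are in mm, angles in rad, forces in N, time in s.
With the tool pointing down it reaches from about 350 to 975 mm from the base axis. Payload 7.1 kg.
Tool frame: the origin (TCP) lies between the finger pads, 19 mm behind the fingertips; this is the grasp point; z points along the fingers, y is the line along which they close (so a half turn about z gives the same grasp; the last joint's range is limited). The gripper opens to 88 mm and grips with 3 to 60 N. Pads are 20 mm wide; open, the fingers measure 115 mm over their backs; the gripper's body (75 mm by 178 mm) begins 61 mm behind the grasp point.
Start: joints at [-1.254, 0.423, 1.63, -0, 1.089, -0.019], TCP at [205.97, -590.069, 241.375] pointing down, gripper open.
Joint ranges: [-3, 3], [-0.9, 2.11], [0.09, 2.58], [-1.31, 4.45], [0.11, 2.69], [-2.54, 2.54]. Speed limits (rad/s): [2.39, 2.39, 3.01, 3.14, 3.14, 3.14].

## Interface

Orientations are given as a rotation vector (axis times angle).
In Python, from workcell import ctrl gives the robot as it stands.
- The arm moves only by the shell command python3 jog.py 'ROWS' [OPENING]. ROWS is one flat JSON list of numbers that holds 1 to 5 rows one after another, with no inner brackets; each row has 6 numbers: dx, dy, dz in mm, then a rotation vector rx, ry, rz in rad; each row shifts and turns the commanded pose from where the row before left it, along the tool's axes as they then stand; what a row does not reach is not made up. A row lasts 1/12 s, in which the tool goes at most 41.7 mm and 0.125 rad, less where a joint would pass 70% of its speed; a pose out of reach is approached as far as the arm can. OPENING is the finger opening in mm, set as the command begins (- or left out keeps the last). The fingers move at their own pace and stop on an object; the grip force is fixed at half the most. Time passes only in rows, so rows that do not move let the fingers close. It prints the time, the measured TCP pose, the force, the opening and the grip force at its end. Input that does not fit is refused with a message, and nothing moves.
- ctrl.get_obs(): the state, without advancing time (a new reading comes with each control period).
- ctrl.get_image(name): name is "side" or "top" or "wrist"; returns a dict with "img" (420x560x3 uint8, red, green, blue), "fx", "fy", "cx", "cy" (pixels), "k1" (the pictures are not rectified: a ray, as slopes to the right and down, at radius r is drawn at 1 + k1 r^2 times it, then the intrinsics apply), "R" (3x3) and "t" (3): a world point X has camera coordinates R X + t. Camera axes: x right, y down, z forward; pixel columns grow to the right and rows downward; lengths in mm; the calibration is good to about 2 mm. A picture is of the moment at which its call begins. There is no depth.
- ctrl.close_job(): hands the job in; it is judged then, once.
The state is a dict: "t": time; "qpos": joint angles; "qvel": joint speeds; "joint_torque": joint torques, N m; "ee_pos": TCP position; "orientation": TCP orientation; "ft_force": force on the tool from outside, world axes, zero at the start; "moment": the same for the moment, N m; "width": finger opening in mm; "grasp_force": force on a finger pad.
Only numpy, scipy, OpenCV 4.12 (cv2) and the standard library are available. Lean on these libraries where they do the work, as an engineer would, in place of code of your own. Each camera call takes 0.05 s, during which the arm holds its last target. There are 200 camera calls.

## Task

The two cast heads on the bench look alike, but one is hollow and the other was poured solid: lift each in turn and feel which is the heavier. Pack the loose display stand and the hollow, lighter head upright in the crate, each in a free cell of its own, and finish holding the solid, heavier head up for me, upright and a good hand's breadth clear above the middle of the turntable, without putting it down or letting go. Set things down gently, do not drop or knock over anything, and leave the packed stands, the jars and the modelling tool where they are.

Things in the scene. Friction and masses are not known exactly. Their poses are not given: they have to be found in the camera images.
- cast_a: one of two small cast heads that look exactly alike, plain beige stone-filled resin on a flat-cut neck, standing upright on the bench; one is solid, about twice as heavy as the hollow one (both under 0.6 kg). 115 mm tall, neck foot 52 mm across, 68 mm from forehead to back, nose 38 mm ahead of the axis. Origin: centre of the underside; z up, -x to the face, y ear to ear
- cast_b: one of two small cast heads that look exactly alike, plain beige stone-filled resin on a flat-cut neck, standing upright on the bench; one is solid, about twice as heavy as the hollow one (both under 0.6 kg). 115 mm tall, neck foot 52 mm across, 68 mm from forehead to back, nose 38 mm ahead of the axis. Origin: centre of the underside; z up, -x to the face, y ear to ear
- cast_a_grip (a point): place to grip that head: on its axis, 92 mm above its foot, between the temples. The head is 54 mm wide here, ear to ear (its widest, 74 to 92 mm up); the ears (55 to 73 mm up) stand 3 mm proud below. With the TCP here and the fingers closing along the head's y, the tips just clear the ears; a grip of 30 N does no harm
- cast_b_grip (a point): place to grip that head: on its axis, 92 mm above its foot, between the temples. The head is 54 mm wide here, ear to ear (its widest, 74 to 92 mm up); the ears (55 to 73 mm up) stand 3 mm proud below. With the TCP here and the fingers closing along the head's y, the tips just clear the ears; a grip of 30 N does no harm
- stand: the loose display stand on the bench: turned pale wooden disc foot 58 mm across and 18 mm high with an upright steel post in its middle, 10 mm thick, its top 112 mm above the foot; about 0.13 kg. Origin: centre of the underside, z along the post. Best gripped by the post, from above
- crate: plywood packing crate, open on top, fixed to the bench, 166 mm (its x) by 246 mm (its y), 66 mm high, with 2 x 3 square cells 80 mm from centre to centre, 74 mm clear; floor, walls and equally high dividers 6 mm thick. Three cells already hold a stand each, three are free. Origin: centre of the underside
- cell_0 (a point): centre of the floor of one of the crate's six cells (6 mm above the bench)
- cell_1 (a point): centre of the floor of one of the crate's six cells (6 mm above the bench)
- cell_2 (a point): centre of the floor of one of the crate's six cells (6 mm above the bench)
- cell_3 (a point): centre of the floor of one of the crate's six cells (6 mm above the bench)
- cell_4 (a point): centre of the floor of one of the crate's six cells (6 mm above the bench)
- cell_5 (a point): centre of the floor of one of the crate's six cells (6 mm above the bench)
- packed_0: display stand already packed upright in one of the crate's cells; stays there. A turned pale wooden disc foot 58 mm across and 18 mm high with an upright steel post in its middle, 10 mm thick, its top 112 mm above the foot; about 0.13 kg. Origin: centre of the underside, z along the post
- packed_1: display stand already packed upright in one of the crate's cells; stays there. A turned pale wooden disc foot 58 mm across and 18 mm high with an upright steel post in its middle, 10 mm thick, its top 112 mm above the foot; about 0.13 kg. Origin: centre of the underside, z along the post
- packed_2: display stand already packed upright in one of the crate's cells; stays there. A turned pale wooden disc foot 58 mm across and 18 mm high with an upright steel post in its middle, 10 mm thick, its top 112 mm above the foot; about 0.13 kg. Origin: centre of the underside, z along the post
- wheel: sculptor's bench turntable (banding wheel): dark cast-iron foot and a round grey aluminium disc 160 mm across that turns freely; the disc's top is 58 mm above the bench. The foot is fixed. Origin: centre of the foot's underside, on the axis
- jar_1: bystander: amber glass jar with black lid, 52 mm across, 75 mm tall, standing on the bench; origin centre of its underside
- jar_2: bystander: clear glass jar with white lid, 52 mm across, 60 mm tall, standing on the bench; origin centre of its underside
- modelling_tool: bystander: modelling tool lying on the bench, wooden handle 110 mm long with a flat steel blade, 183 mm in all; origin under the middle of the handle, x towards the blade

How it is judged (in metres and radians):
At the end, for the whole second after the job is handed in: Stand and lighter head upright (0.12 rad) on the floors of cells of their own, within 25 mm of centre, released; packed stands upright in their cells; heavier head held still in the fingers alone, upright (0.3 rad), within 60 mm of the turntable's axis, its underside 42 to 200 mm above the disc ((horizontal distance between stand and cell_0 below 0.025 m or horizontal distance between stand and cell_1 below 0.025 m or horizontal distance between stand and cell_2 below 0.025 m or horizontal distance between stand and cell_3 below 0.025 m or horizontal distance between stand and cell_4 below 0.025 m or horizontal distance between stand and cell_5 below 0.025 m) and height (world z) of stand below 0.012 m and angle between each of stand, packed_0, packed_1, packed_2's own z axis and vertical below 0.12 rad and contact force between stand and the fingers below 0.1 N and linear speed of stand below 0.03 m/s and (((horizontal distance between cast_a and cell_0 below 0.025 m or horizontal distance between cast_a and cell_1 below 0.025 m or horizontal distance between cast_a and cell_2 below 0.025 m or horizontal distance between cast_a and cell_3 below 0.025 m or horizontal distance between cast_a and cell_4 below 0.025 m or horizontal distance between cast_a and cell_5 below 0.025 m) and height (world z) of cast_a below 0.012 m and angle between cast_a's own z axis and vertical below 0.12 rad and contact force between cast_a and the fingers below 0.1 N and linear speed of each of cast_a, cast_b below 0.03 m/s and contact force between cast_a and crate between 1 and 3.2 N and height (world z) of cast_b between 0.1 and 0.26 m and angle between cast_b's own z axis and vertical below 0.3 rad and horizontal distance between cast_b and wheel below 0.06 m and contact force between cast_b and the fingers above 1 N and contact force between cast_b and wheel below 0.1 N and contact force between cast_b and crate below 0.1 N and contact force between cast_b and stand below 0.1 N and contact force between cast_b and cast_a below 0.1 N) or ((horizontal distance between cast_b and cell_0 below 0.025 m or horizontal distance between cast_b and cell_1 below 0.025 m or horizontal distance between cast_b and cell_2 below 0.025 m or horizontal distance between cast_b and cell_3 below 0.025 m or horizontal distance between cast_b and cell_4 below 0.025 m or horizontal distance between cast_b and cell_5 below 0.025 m) and height (world z) of cast_b below 0.012 m and angle between cast_b's own z axis and vertical below 0.12 rad and contact force between cast_b and the fingers below 0.1 N and linear speed of each of cast_b, cast_a below 0.03 m/s and contact force between cast_b and crate between 1 and 3.2 N and height (world z) of cast_a between 0.1 and 0.26 m and angle between cast_a's own z axis and vertical below 0.3 rad and horizontal distance between cast_a and wheel below 0.06 m and contact force between cast_a and the fingers above 1 N and contact force between cast_a and wheel below 0.1 N and contact force between cast_a and crate below 0.1 N and contact force between cast_a and stand below 0.1 N and contact force between cast_a and cast_b below 0.1 N)) and distance of each of packed_0, packed_1, packed_2 from where it was at the start of the episode below 0.025 m); the arm keeps its last pose, push and grip.
It fails at once if a head or the stand falls (more than about 25 mm free fall) ((linear speed of cast_a above 0.7 m/s and contact force between cast_a and the fingers below 0.05 N) or (linear speed of cast_b above 0.7 m/s and contact force between cast_b and the fingers below 0.05 N) or (linear speed of stand above 0.7 m/s and contact force between stand and the fingers below 0.05 N)).
It fails at once if a head or the stand is knocked over or tipped beyond 0.8 rad (angle between any of cast_a, cast_b, stand's own z axis and vertical above 0.8 rad).
It fails at once if a packed stand is tipped beyond 0.4 rad or moved more than 25 mm (angle between any of packed_0, packed_1, packed_2's own z axis and vertical above 0.4 rad or distance of any of packed_0, packed_1, packed_2 from where it was at the start of the episode above 0.025 m).
It fails at once if a jar or the modelling tool is moved more than 20 mm (distance of any of jar_1, jar_2, modelling_tool from where it was at the start of the episode above 0.02 m).
It also fails if it takes over 72 s, if anything falls off the work surface, if the arm or the gripper's body presses on something with over 40 N, if the wrist force passes 120 N, or if a joint passes its speed limit or range.

## Working session

There is one attempt and no reset: what is moved stays moved. The work goes in short steps, Python scripts to look and compute and a shell command to move; the robot and the scene stay as the last step left them, time stands still between calls to the robot, and variables do not carry over. Pictures are saved under pics/ and viewed, at most 10 in all, crops included, and the job is handed in when it is done.

```bash
ls; mkdir -p pics
python3 - <<'E'
from workcell import ctrl
import cv2,pickle
o=ctrl.get_obs();print(o)
d={}
for n in("side","top"):
    c=ctrl.get_image(n);d[n]=c
    print(n,c["fx"],c["fy"],c["cx"],c["cy"],c["k1"],c["R"],c["t"])
    cv2.imwrite(f"pics/{n}0.png",c["img"][:,:,::-1])
pickle.dump(d,open("pics/d0.pkl","wb"))
E
```

```text
jog.py
pics
workcell.py
{'t': 0.0, 'qpos': array([-1.25399467e+00,  4.23824668e-01,  1.63069314e+00, -3.51196000e-05,
        1.08857012e+00, -1.90298324e-02]), 'qvel': array([-0.00147809,  0.00132876,  0.00054313,  0.00020856,  0.00064358,
       -0.00067563]), 'joint_torque': array([ 1.44725585e-03, -5.44616818e+01, -2.73659492e+01,  6.46150787e-02,
        2.28370889e-02, -1.25740294e-04]), 'ee_pos': array([ 205.80662433, -589.58896953,  240.61052721]), 'orientation': array([-3.09594923e+00, -5.24826266e-01,  3.96538386e-04]), 'ft_force': array([-0.1479158 ,  0.11311311, -0.00381573]), 'moment': array([ 0.03369139, -0.01158152,  0.00734988]), 'grasp_force': 0.0, 'width': 87.76151704089749}
side 405.79245999810126 405.79245999810126 273.792860839479 213.53220421642675 0.02706165449800606 [[-9.77433196e-01 -2.11243613e-01 -6.95060061e-04]
 [-1.32339496e-01  6.14898460e-01 -7.77422756e-01]
 [ 1.64652984e-01 -7.59786826e-01 -6.28978040e-01]] [ 598.83166708  147.47927353 1081.26366954]
top 414.3752178446813 414.3752178446813 275.27561011489894 212.9838909960095 -0.06178295777231852 [[-0.01041177 -0.9998024   0.01693406]
 [-0.99527142  0.00872605 -0.0967402 ]
 [ 0.09657332 -0.01786122 -0.9951656 ]] [  -1.34568709  640.05375135 1025.28763272]
```

View pics/side0.png

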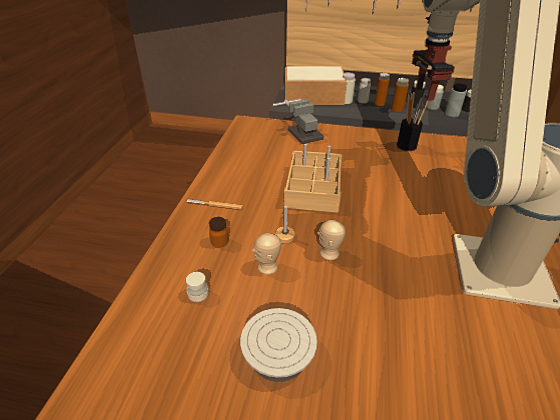

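View pics/top0.png

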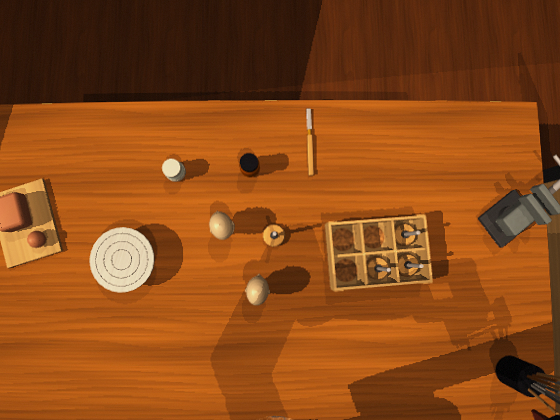

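Side view: heads at (267,253) and (331,240), stand at (285,235), crate (315,180), wheel (279,342). Top view: heads at (221,226) and (257,291), stand (274,236), crate centre (380,252), with free cells at (342,237), (374,236) and (346,270). Next I zoom in on the heads and set up ray casting.

```bash
cat > h.py <<'E'
import numpy as np,cv2
def ray(c,u,v):
    K=np.array([[c["fx"],0,c["cx"]],[0,c["fy"],c["cy"]],[0,0,1.]])
    p=cv2.undistortPoints(np.array([[[u,v]]],float),K,np.array([c["k1"],0,0,0.]))[0,0]
    R=np.array(c["R"]);t=np.array(c["t"]);return -R.T@t,R.T@np.array([p[0],p[1],1])
def onz(c,u,v,z):
    o,d=ray(c,u,v);return o+d*(z-o[2])/d[2]
def proj(c,X):
    q=np.array(c["R"])@np.array(X,float)+np.array(c["t"]);s=q[:2]/q[2];s=s*(1+c["k1"]*(s@s))
    return np.array([c["fx"]*s[0]+c["cx"],c["fy"]*s[1]+c["cy"]])
E
python3 - <<'E'
import pickle,cv2,numpy as np
from h import *
d=pickle.load(open("pics/d0.pkl","rb"))
s,t=d["side"],d["top"]
def crop(c,x0,y0,w,h,k):
    return cv2.resize(c["img"][y0:y0+h,x0:x0+w,::-1],None,fx=k,fy=k,interpolation=cv2.INTER_CUBIC)
a=crop(s,235,195,130,85,6);cv2.imwrite("pics/c1.png",a)
b=crop(t,195,200,250,110,3.2);cv2.imwrite("pics/c2.png",b)
P=lambda u,v,z,n:print(n,onz(t,u,v,z).round(1))
P(122,260,58,"wheel");P(221,226,80,"headL");P(257,291,80,"headR");P(275,234.5,112,"post top");P(274,237,18,"foot")
for n,(u,v) in dict(LT=(326,222),RT=(425,214),LB=(332,291),RB=(431,282)).items():P(u,v,66,n)
P(249,163,75,"jar1");P(173,169,60,"jar2")
E
```

```text
wheel [524.3 372.   58. ]
headL [604.8 125.1  80. ]
headR [448.3  39.   80. ]
post top [581.5  -4.9 112. ]
foot [579.4  -3.8  18. ]
LT [ 613.2 -131.8   66. ]
RT [ 630.8 -381.1   66. ]
LB [ 444.6 -142.9   66. ]
RB [ 462.2 -389.2   66. ]
jar1 [760.4  57.   75. ]
jar2 [750.2 248.2  60. ]
```

View pics/c1.png

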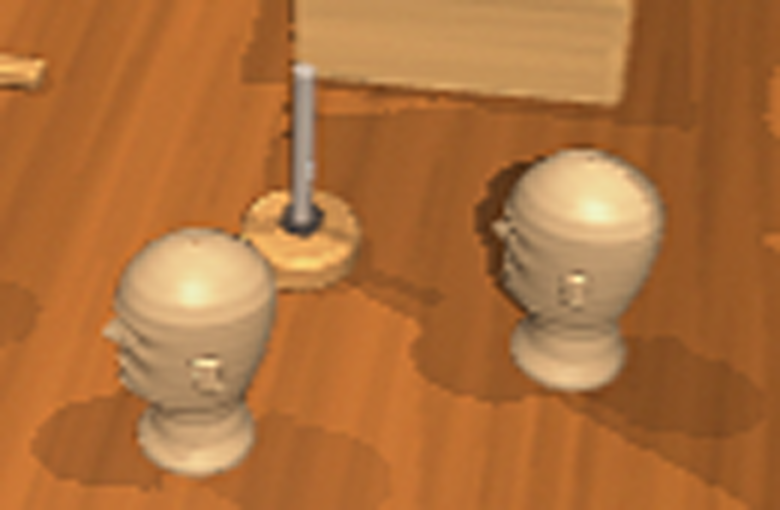

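View pics/c2.png

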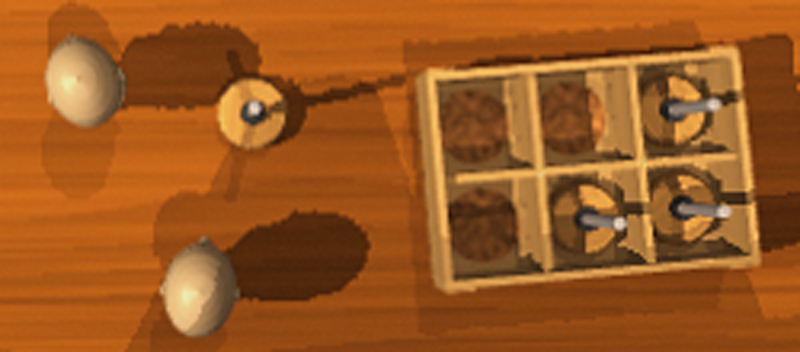

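Run:
```python
import pickle
from h import *
d=pickle.load(open("pics/d0.pkl","rb"));s,t=d["side"],d["top"]
for n,u,v in(("L",267.75,267.9),("R",329.7,253.8),("stand",285,237)):print(n,onz(s,u,v,0).round(1))
print("wheel side",onz(s,279,341,58).round(1))
hsv=cv2.cvtColor(t["img"],cv2.COLOR_RGB2HSV)
for n,u,v in(("L",221,226),("R",257,291)):
    m=((hsv[...,1]<150)&(hsv[...,2]>70)).astype(np.uint8)
    k,lab,st,ce=cv2.connectedComponentsWithStats(m);i=lab[v,u];m=(lab==i).astype(np.uint8)
    c=cv2.findContours(m,0,1)[0][0]
    P=np.array([onz(t,*p[0],83)[:2] for p in c],np.float32)
    m2=cv2.morphologyEx(m,cv2.MORPH_OPEN,cv2.getStructuringElement(2,(9,9)))
    P2=np.array([onz(t,*p[0],83)[:2] for p in cv2.findContours(m2,0,1)[0][0]],np.float32)
    e=cv2.fitEllipse(P2);ctr=np.array(e[0]);far=P[np.argmax(np.hypot(*(P-ctr).T))]-ctr
    print(n,st[i],e,"far",far,np.degrees(np.arctan2(far[1],far[0])))
# crate corners check in side: project corners
for X in((613.2,-131.8,66),(444.6,-142.9,66),(444.6,-142.9,0),(630.8,-381,66),(462.2,-389.2,66)):print(proj(s,X).round(1))
```

```text
L [602.  125.9  -0. ]
R [445.9  37.7   0. ]
stand [580.2  -4.    0. ]
wheel side [520.3 375.9  58. ]
L [209 211  26  28 516] ((606.415283203125, 125.21389770507812), (54.6434211730957, 64.93182373046875), 118.22217559814453) far [34.61816406  9.31455994] 15.059668297760622
R [245 274  25  31 522] ((450.3696594238281, 39.01816177368164), (51.507041931152344, 65.37808990478516), 82.69332122802734) far [38.38104248 -5.12781906] -7.609818787678813
[282.7 191.9]
[338.4 196.7]
[336.3 213.8]
[291.6 150.7]
[339.8 154.7]
```

Run:
```python
import pickle
from h import *
d=pickle.load(open("pics/d0.pkl","rb"));s,t=d["side"],d["top"]
for n,c,no,ea in(("L",(603.5,125.6),(110,330),(207,375)),("R",(447.5,38.4),(497,228),(573,290))):
  for z in(56,62,68):
    p=onz(s,no[0]/6+235,no[1]/6+195,z)[:2]-c;print(n,"nose",z,p.round(1),np.degrees(np.arctan2(p[1],p[0])))
  e=onz(s,ea[0]/6+235,ea[1]/6+195,64)[:2]-c;print("ear",e.round(1),np.degrees(np.arctan2(-e[0],e[1])))
  for f in np.arange(-20,45,5):
    a=np.radians(f);D=np.array((np.cos(a),np.sin(a)));N=np.array((-D[1],D[0]))
    q=[proj(s,(*(c+w),z)) for w,z in((38*D,62),(29*N,64))];print(f,[((x-(235,195))*6).round() for x in q])
```

```text
L nose 56 [37.  -2.2] -3.4653304304010732
L nose 62 [35.3  3.7] 6.016360931424168
L nose 68 [33.5  9.7] 16.093349283245885
ear [-12.   23.4] 27.161018475928934
-20 [array([119., 304.]), array([154., 374.])]
-15 [array([115., 308.]), array([159., 376.])]
-10 [array([111., 313.]), array([165., 378.])]
-5 [array([108., 318.]), array([170., 379.])]
0 [array([106., 323.]), array([176., 380.])]
5 [array([104., 328.]), array([182., 381.])]
10 [array([103., 334.]), array([188., 381.])]
15 [array([103., 339.]), array([194., 381.])]
20 [array([104., 345.]), array([200., 381.])]
25 [array([105., 350.]), array([206., 380.])]
30 [array([106., 355.]), array([212., 379.])]
35 [array([109., 361.]), array([218., 377.])]
40 [array([112., 366.]), array([223., 375.])]
R nose 56 [ 37.3 -16.6] -23.991532942060772
R nose 62 [36.8 -9.8] -14.921993104021759
R nose 68 [36.3 -3. ] -4.761989007278835
ear [-1.  25.9] 2.3080730769491544
-20 [array([500., 224.]), array([548., 288.])]
-15 [array([497., 228.]), array([553., 290.])]
-10 [array([495., 232.]), array([558., 292.])]
-5 [array([493., 237.]), array([564., 293.])]
0 [array([492., 242.]), array([570., 294.])]
5 [array([491., 247.]), array([576., 295.])]
10 [array([491., 252.]), array([582., 295.])]
15 [array([492., 257.]), array([587., 295.])]
20 [array([493., 262.]), array([593., 295.])]
25 [array([495., 267.]), array([599., 294.])]
30 [array([497., 272.]), array([604., 293.])]
35 [array([501., 276.]), array([609., 292.])]
40 [array([504., 281.]), array([614., 290.])]
```

```bash
cat > go.py <<'E'
import sys,numpy as np
from workcell import ctrl
o=ctrl.get_obs();p=o["ee_pos"];r=o["orientation"];
import cv2
R=cv2.Rodrigues(np.array(r,float))[0];th=np.arctan2(R[1,0],R[0,0])
print("t",round(o["t"],2),"p",p.round(1),"th",th.round(3),"tilt",R[2].round(3),"F",o["ft_force"].round(2),"w",round(o["width"],1),"g",o["grasp_force"])
a=[float(x) for x in sys.argv[1:]]
if a:
    d=np.array(a[:3])-p;c,s=np.cos(th),np.sin(th)
    print("tool d",np.round([c*d[0]+s*d[1],s*d[0]-c*d[1],-d[2]],1))
E
python3 jog.py '[0, 0, 0, 0, 0, 0.089, 0, 0, 0, 0, 0, 0.089, 0, 0, 0, 0, 0, 0.089, 0, 0, 0, 0, 0, 0]' 60; python3 go.py 580.5 -4.5 180
```

```text
t: 0.43
ee_pos: [205.9, -589.8, 240.9]
orientation: [-3.139, -0.103, 0.0]
ft_force: [-0.3, 0.3, 0.1]
width: 64.5
grasp_force: 0.0
t 0.43 p [ 205.9 -589.8  240.9] th 0.066 tilt [-0.    -0.001 -1.   ] F [-0.28  0.3   0.1 ] w 64.5 g 0.0
tool d [ 412.2 -559.5   60.9]
```

```bash
R='x'; 
python3 jog.py '[20.6, -28, 3, 0, 0, 0, 20.6, -28, 3, 0, 0, 0, 20.6, -28, 3, 0, 0, 0, 20.6, -28, 3, 0, 0, 0, 20.6, -28, 3, 0, 0, 0]' 50 >/dev/null
python3 jog.py '[20.6, -28, 3, 0, 0, 0, 20.6, -28, 3, 0, 0, 0, 20.6, -28, 3, 0, 0, 0, 20.6, -28, 3, 0, 0, 0, 20.6, -28, 3, 0, 0, 0]'
python3 jog.py '[20.6, -28, 3, 0, 0, 0, 20.6, -28, 3, 0, 0, 0, 20.6, -28, 3, 0, 0, 0, 20.6, -28, 3, 0, 0, 0, 20.6, -28, 3, 0, 0, 0]' >/dev/null
python3 jog.py '[20.6, -28, 3, 0, 0, 0, 20.6, -28, 3, 0, 0, 0, 20.6, -28, 3, 0, 0, 0, 20.6, -28, 3, 0, 0, 0]' >/dev/null
python3 jog.py '[10, -14, 2, 0, 0, 0, 0, 0, 0, 0, 0, 0, 0, 0, 0, 0, 0, 0]'
python3 go.py 580.5 -4.5 95
python3 - <<'E'
from workcell import ctrl
import cv2
c=ctrl.get_image("wrist");cv2.imwrite("pics/w1.png",c["img"][:,:,::-1])
E
```

```text
t: 1.27
ee_pos: [392.7, -295.0, 211.2]
orientation: [-3.14, -0.113, 0.0]
ft_force: [0.6, 0.5, -0.4]
width: 50.1
grasp_force: 0.0
t: 2.27
ee_pos: [568.7, -17.1, 181.9]
orientation: [3.139, 0.114, -0.002]
ft_force: [-0.9, -0.5, 0.3]
width: 49.9
grasp_force: 0.0
t 2.27 p [568.7 -17.1 181.9] th 0.073 tilt [-0.001  0.    -1.   ] F [-0.9  -0.51  0.27] w 49.9 g 0.0
tool d [ 12.7 -11.7  86.9]
```

View pics/w1.png

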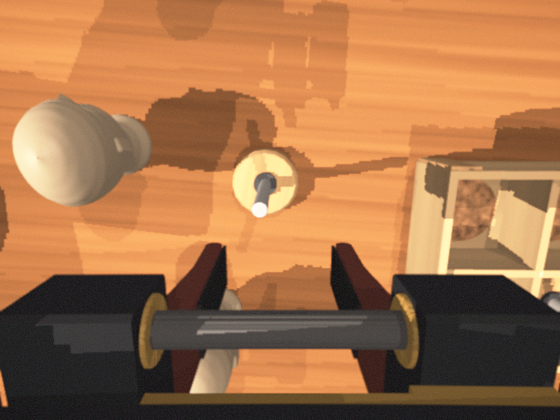

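The wrist view shows the stand's foot at (265,182), its post top at (260,209), and the left head at (65,150) with its nose pointing up. I check these by ray casting.

```bash
python3 - <<'E'
from workcell import ctrl
from h import *
c=ctrl.get_image("wrist")
print(onz(c,260,210,112).round(1),onz(c,265,180,18).round(1))
print("crate corners",onz(c,415,160,66).round(1))
E
python3 go.py 580.5 -4.5 95
```

```text
[581.9  -6.2 112. ] [584.9  -5.8  18. ]
crate corners [ 614.6 -112.3   66. ]
t 2.37 p [568.1 -18.5 182.2] th 0.07 tilt [-0.001  0.    -1.   ] F [ 0.51 -0.4  -0.51] w 50.3 g 0.0
tool d [ 13.3 -13.1  87.2]
```

```bash
python3 - <<'E'
from workcell import ctrl
from h import *
c=ctrl.get_image("wrist")
print(onz(c,415,160,0).round(1),onz(c,452,168,66).round(1))
E
python3 jog.py '[7, -6, 15, 0, 0, 0, 7, -6, 15, 0, 0, 0, 0, 0, 20, 0, 0, 0, 0, 0, 18, 0, 0, 0, 0, 0, 17, 0, 0, 0]' | tail -0
python3 jog.py '[0, 0, 0, 0, 0, 0, 0, 0, 0, 0, 0, 0, 0, 0, 0, 0, 0, 0]' 3
python3 jog.py '[0, 0, 0, 0, 0, 0, 0, 0, 0, 0, 0, 0, 0, 0, 0, 0, 0, 0]'
python3 go.py
```

```text
[ 609.  -138.3    0. ] [ 610.4 -140.1   66. ]
t: 3.08
ee_pos: [582.4, -5.6, 98.3]
orientation: [3.14, 0.107, 0.001]
ft_force: [0.6, -0.2, 0.5]
width: 33.6
grasp_force: 0.0
t: 3.33
ee_pos: [582.6, -4.9, 98.4]
orientation: [3.14, 0.108, 0.003]
ft_force: [0.1, -0.3, 0.4]
width: 13.4
grasp_force: 0.0
t 3.33 p [582.6  -4.9  98.4] th 0.069 tilt [ 0.002  0.    -1.   ] F [ 0.13 -0.25  0.43] w 13.4 g 0.0Exception ignored on flushing sys.stdout:
BrokenPipeError: [Errno 32] Broken pipe
```

```bash
python3 jog.py '[0, 0, 0, 0, 0, 0, 0, 0, 0, 0, 0, 0, 0, 0, 0, 0, 0, 0]' 
python3 jog.py '[0, 0, -10, 0, 0, 0, 0, 0, -20, 0, 0, 0, 0, 0, -20, 0, 0, 0, 0, 0, -20, 0, 0, 0, 0, 0, -20, 0, 0, 0]'
python3 jog.py '[0, 0, -5, 0, 0, 0, 0, 0, 0, 0, 0, 0, 0, 0, 0, 0, 0, 0]'
python3 go.py 490 -188 185
python3 - <<'E'
import pickle,cv2
d=pickle.load(open("pics/d0.pkl","rb"))["side"]["img"]
cv2.imwrite("pics/c3.png",cv2.resize(d[140:225,270:360,::-1],None,fx=7,fy=7,interpolation=cv2.INTER_CUBIC))
E
```

```text
t: 3.58
ee_pos: [582.5, -4.8, 98.1]
orientation: [3.14, 0.108, 0.002]
ft_force: [-0.8, -0.1, 6.4]
width: 9.5
grasp_force: 30.0
t: 4.0
ee_pos: [581.6, -4.7, 188.5]
orientation: [-3.14, -0.108, 0.001]
ft_force: [0.6, 0.5, -0.5]
width: 9.3
grasp_force: 30.0
t: 4.25
ee_pos: [581.6, -4.8, 192.0]
orientation: [-3.14, -0.108, 0.001]
ft_force: [-0.6, 0.1, -1.4]
width: 9.2
grasp_force: 30.0
t 4.25 p [581.6  -4.8 192. ] th 0.069 tilt [-0. -0. -1.] F [-0.64  0.05 -1.4 ] w 9.2 g 29.999812245368958
tool d [-104.   176.5    7. ]
```

View pics/c3.png

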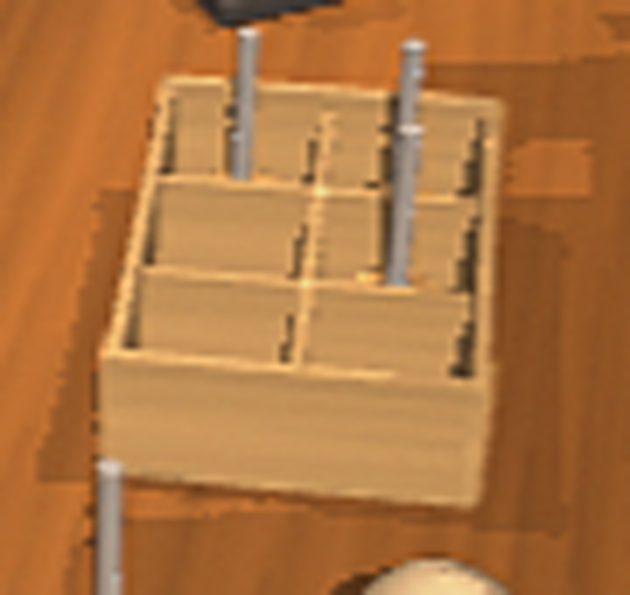

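Run:
```python
import pickle
from h import *
d=pickle.load(open("pics/d0.pkl","rb"));s,t=d["side"],d["top"]
A=np.array([onz(s,u/7+270,v/7+140,66)[:2] for u,v in((102,355),(492,375),(163,78),(505,98))])
B=np.array([onz(t,u/3.2+195,v/3.2+200,66)[:2] for u,v in((417,75),(437,292),(738,47),(759,264))])
for P in(A,B):print(P.round(1).tolist(),P.mean(0).round(1),[np.hypot(*(P[0]-P[1])),np.hypot(*(P[0]-P[2]))])
C=(A.mean(0)+B.mean(0))/2;x=np.array((.9976,.069));y=np.array((-.069,.9976))
print("TL",C+40*x+80*y,"TM",C+40*x,"BL",C-40*x+80*y)
```

```text
[[608.9, -139.3], [440.5, -160.2], [624.4, -379.6], [454.6, -395.8]] [ 532.1 -268.7] [np.float64(169.6302200379506), np.float64(240.78370129518737)]
[[609.6, -130.0], [444.1, -141.9], [629.0, -382.7], [460.9, -392.2]] [ 535.9 -261.7] [np.float64(166.00326998903182), np.float64(253.42297770134093)]
TL [ 568.38718024 -182.62232698] TM [ 573.90718024 -262.43032698] BL [ 488.57918024 -188.14232698]
```

```bash
python3 jog.py '[-10, 17, 0, 0, 0, 0, -20, 34, 0, 0, 0, 0, -20, 34, 0, 0, 0, 0, -20, 34, 0, 0, 0, 0, -20, 34, 0, 0, 0, 0]'
python3 jog.py '[-10, 17, 0, 0, 0, 0, -4, 6.5, 0, 0, 0, 0, 0, 0, 0, 0, 0, 0, 0, 0, 0, 0, 0, 0]'
python3 - <<'E'
from workcell import ctrl
from h import *
c=ctrl.get_image("top");cv2.imwrite("pics/t2.png",cv2.resize(c["img"][150:320,230:450,::-1],None,fx=3.5,fy=3.5))
E
python3 go.py 489 -188 106
```

```text
t: 4.67
ee_pos: [500.8, -164.4, 190.7]
orientation: [-3.139, -0.109, 0.004]
ft_force: [1.0, -0.8, -0.8]
width: 9.1
grasp_force: 30.0
t: 5.0
ee_pos: [490.2, -187.7, 191.5]
orientation: [-3.139, -0.107, 0.002]
ft_force: [0.1, 0.6, -2.6]
width: 9.8
grasp_force: 30.0
t 5.05 p [ 490.6 -187.2  191.7] th 0.069 tilt [-0.001 -0.001 -1.   ] F [ 0.04 -0.03 -1.53] w 9.6 g 29.999827444553375
tool d [-1.6  0.7 85.7]
```

View pics/t2.png

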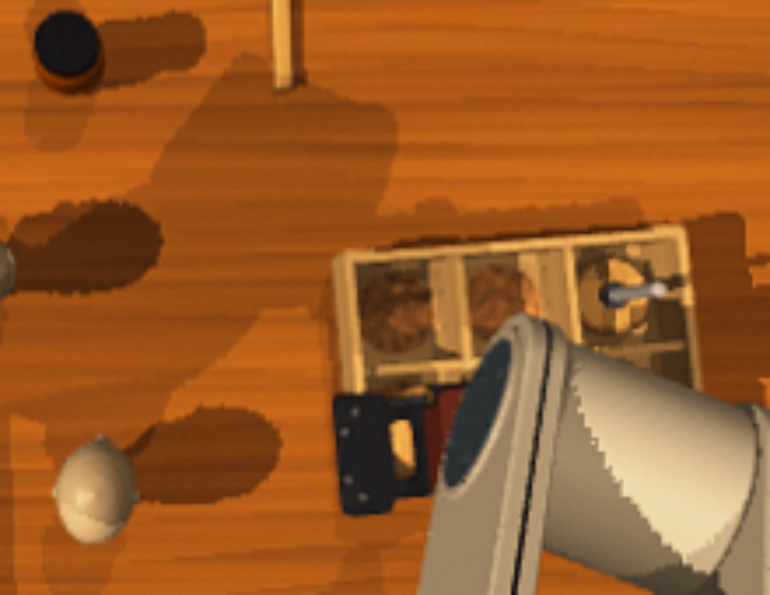

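The top view shows the gripper (dark block at (360,450)) over the near-left cell, with the free far-side cells still visible. I lower the stand.

```bash
python3 jog.py '[-1, 0, 15, 0, 0, 0, 0, 0, 20, 0, 0, 0, 0, 0, 20, 0, 0, 0, 0, 0, 15, 0, 0, 0, 0, 0, 0, 0, 0, 0]'
python3 jog.py '[0, 0, 7, 0, 0, 0, 0, 0, 4, 0, 0, 0, 0, 0, 3, 0, 0, 0, 0, 0, 2, 0, 0, 0, 0, 0, 0, 0, 0, 0]'
python3 jog.py '[0, 0, 1, 0, 0, 0, 0, 0, 0.7, 0, 0, 0, 0, 0, 0, 0, 0, 0, 0, 0, 0, 0, 0, 0]'
```

```text
t: 5.47
ee_pos: [488.2, -186.0, 119.5]
orientation: [-3.137, -0.111, 0.007]
ft_force: [-0.6, 0.5, -2.2]
width: 9.6
grasp_force: 30.0
t: 5.88
ee_pos: [489.6, -188.1, 106.5]
orientation: [3.14, 0.108, 0.0]
ft_force: [0.1, -0.2, -1.4]
width: 9.7
grasp_force: 30.0
t: 6.22
ee_pos: [489.5, -188.2, 104.8]
orientation: [3.14, 0.108, 0.0]
ft_force: [-0.0, -0.0, -1.0]
width: 9.5
grasp_force: 30.0
```

```bash
python3 jog.py '[0, 0, 0.6, 0, 0, 0, 0, 0, 0.6, 0, 0, 0, 0, 0, 0, 0, 0, 0, 0, 0, 0, 0, 0, 0]'
python3 jog.py '[0, 0, 0, 0, 0, 0, 0, 0, 0, 0, 0, 0, 0, 0, 0, 0, 0, 0, 0, 0, 0, 0, 0, 0]' 40
python3 jog.py '[0, 0, -15, 0, 0, 0, 0, 0, -25, 0, 0, 0, 0, 0, -25, 0, 0, 0, 0, 0, -15, 0, 0, 0, 0, 0, 0, 0, 0, 0]'
python3 go.py 448 38.5 185
```

```text
t: 6.55
ee_pos: [489.6, -188.3, 104.1]
orientation: [3.139, 0.108, 0.001]
ft_force: [-0.8, 0.2, 5.5]
width: 9.4
grasp_force: 30.0
t: 6.88
ee_pos: [489.5, -188.1, 103.4]
orientation: [3.14, 0.108, 0.0]
ft_force: [0.2, -0.4, -0.6]
width: 32.1
grasp_force: 0.0
t: 7.3
ee_pos: [491.3, -188.9, 186.5]
orientation: [3.137, 0.108, 0.008]
ft_force: [-0.1, 0.4, 0.6]
width: 39.7
grasp_force: 0.0
t 7.3 p [ 491.3 -188.9  186.5] th 0.069 tilt [ 0.005  0.003 -1.   ] F [-0.07  0.39  0.55] w 39.7 g 0.0
tool d [ -27.6 -229.8    1.5]
```

```bash
python3 jog.py '[-2, -17, 0, 0, 0, 0, -4, -35, 0, 0, 0, 0, -4, -35, 0, 0, 0, 0, -4, -35, 0, 0, 0, 0, -4, -35, 0, 0, 0, 0]' 86
python3 jog.py '[-4, -35, 0, 0, 0, 0, -4, -30, 0, 0, 0, 0, -2, -9, 0, 0, 0, 0.078, 0, 0, 0, 0, 0, 0.078, 0, 0, 0, 0, 0, 0]'
python3 jog.py '[0, 0, 0, 0, 0, 0]' >/dev/null
python3 - <<'E'
from workcell import ctrl
from h import *
c=ctrl.get_image("wrist");cv2.imwrite("pics/w2.png",c["img"][:,:,::-1])
for z in (0,92,115):print(proj(c,(448,38.5,z)).round(1))
for a in(-.2,-.087,0.03):print(a,proj(c,(448+38*np.cos(a),38.5+38*np.sin(a),66)).round(1))
E
python3 go.py 448 38.5 92
```

```text
t: 7.72
ee_pos: [459.5, -31.5, 182.5]
orientation: [-3.14, -0.107, 0.002]
ft_force: [-0.7, 0.5, 0.7]
width: 70.1
grasp_force: 0.0
t: 8.13
ee_pos: [444.8, 41.2, 182.6]
orientation: [3.138, -0.138, -0.002]
ft_force: [-0.3, -0.4, 0.3]
width: 86.1
grasp_force: 0.0
[279.6 192.5]
[280.3 219.2]
[280.5 229.3]
-0.2 [286.3 158.5]
-0.087 [280.3 158.2]
0.03 [274.1 158.5]
t 8.27 p [445.3  40.2 182.9] th -0.085 tilt [-0.001  0.    -1.   ] F [ 0.51 -0.17  0.99] w 86.0 g 0.0
tool d [ 2.8  1.5 90.9]
```

View pics/w2.png

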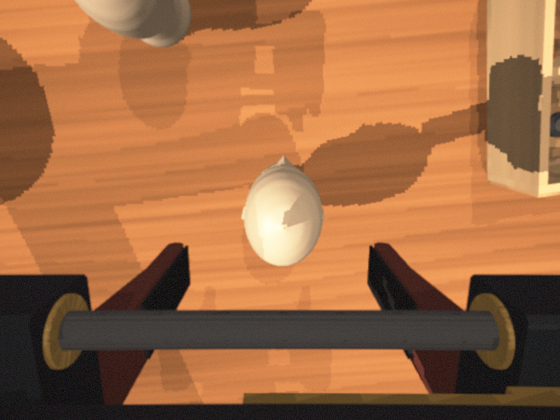

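The wrist view shows the right head centred at (283,218) with its nose at (285,158). The prediction was (280,219) and (280,158), so I descend.

```bash
python3 jog.py '[1.5, 1.2, 15, 0, 0, 0, 1.3, 1.2, 25, 0, 0, 0, 0, 0, 25, 0, 0, 0, 0, 0, 15, 0, 0, 0, 0, 0, 7, 0, 0, 0]'
python3 jog.py '[0, 0, 3, 0, 0, 0, 0, 0, 0, 0, 0, 0, 0, 0, 0, 0, 0, 0]'
python3 go.py 448 37.5 92.5
```

```text
t: 8.68
ee_pos: [446.9, 37.0, 94.4]
orientation: [3.138, -0.136, -0.005]
ft_force: [0.1, -0.3, 0.6]
width: 85.7
grasp_force: 0.0
t: 8.93
ee_pos: [448.7, 37.6, 94.0]
orientation: [-3.139, 0.137, -0.001]
ft_force: [0.7, -1.0, 0.4]
width: 85.8
grasp_force: 0.0
t 8.93 p [448.7  37.6  94. ] th -0.087 tilt [ 0.001 -0.    -1.   ] F [ 0.74 -1.02  0.43] w 85.8 g 0.0
tool d [-0.7  0.1  1.5]
```

```bash
python3 jog.py '[0, 0, 1, 0, 0, 0, 0, 0, 0, 0, 0, 0, 0, 0, 0, 0, 0, 0, 0, 0, 0, 0, 0, 0, 0, 0, 0, 0, 0, 0]' 46 >/dev/null
python3 jog.py '[0, 0, 0, 0, 0, 0, 0, 0, 0, 0, 0, 0, 0, 0, 0, 0, 0, 0, 0, 0, 0, 0, 0, 0, 0, 0, 0, 0, 0, 0]'
python3 jog.py '[0, 0, -3, 0, 0, 0, 0, 0, -6, 0, 0, 0, 0, 0, -10, 0, 0, 0, 0, 0, -6, 0, 0, 0, 0, 0, 0, 0, 0, 0]'
python3 jog.py '[0, 0, 0, 0, 0, 0, 0, 0, 0, 0, 0, 0, 0, 0, 0, 0, 0, 0, 0, 0, 0, 0, 0, 0]'
python3 jog.py '[0, 0, 0, 0, 0, 0, 0, 0, 0, 0, 0, 0]'
python3 jog.py '[0, 0, 0, 0, 0, 0, 0, 0, 0, 0, 0, 0]'; python3 go.py 568 -182 200
```

```text
t: 9.77
ee_pos: [448.4, 37.7, 92.7]
orientation: [3.139, -0.137, 0.001]
ft_force: [0.7, -1.5, 5.4]
width: 52.4
grasp_force: 30.0
t: 10.18
ee_pos: [449.1, 37.9, 119.0]
orientation: [-3.138, 0.137, -0.004]
ft_force: [-0.5, -0.3, -1.8]
width: 52.6
grasp_force: 30.0
t: 10.52
ee_pos: [447.9, 37.7, 117.2]
orientation: [3.139, -0.137, -0.001]
ft_force: [0.2, -0.7, -1.9]
width: 52.5
grasp_force: 30.0
t: 10.68
ee_pos: [448.1, 37.7, 117.3]
orientation: [3.139, -0.137, -0.001]
ft_force: [-0.5, -0.2, -2.3]
width: 53.0
grasp_force: 30.0
t: 10.85
ee_pos: [448.1, 37.7, 117.4]
orientation: [3.139, -0.137, -0.0]
ft_force: [0.6, 0.7, -2.2]
width: 51.9
grasp_force: 30.0
t 10.85 p [448.1  37.7 117.4] th -0.087 tilt [-0.  0. -1.] F [ 0.55  0.71 -2.2 ] w 51.9 g 29.97549597756006
tool d [138.6 208.5 -82.6]
```

R weighs about 2.2 N, which looks like the light one. I carry it to the far-left cell; weighing the other head will confirm it.

```bash
python3 jog.py '[0, 0, -15, 0, 0, 0, 0, 0, -25, 0, 0, 0, 0, 0, -25, 0, 0, 0, 0, 0, -15, 0, 0, -0.078, 0, 0, -3, 0, 0, -0.078]'
python3 jog.py '[0, 0, 0, 0, 0, 0, 0, 0, 0, 0, 0, 0]' | head -3
python3 go.py 567 -182.5 200
```

```text
t: 11.27
ee_pos: [449.7, 37.9, 203.2]
orientation: [-3.139, -0.113, -0.007]
ft_force: [0.9, 1.5, -1.6]
width: 52.5
grasp_force: 30.0
t: 11.43
ee_pos: [448.0, 37.8, 200.5]
orientation: [-3.14, -0.104, -0.0]
t 11.43 p [448.   37.8 200.5] th 0.067 tilt [ 0. -0. -1.] F [-0.19 -0.32 -2.47] w 52.4 g 29.975022787693888
tool d [104.1 227.7   0.5]
```

```bash
python3 jog.py '[7, 15, 0, 0, 0, 0, 14, 30, 0, 0, 0, 0, 14, 30, 0, 0, 0, 0, 14, 30, 0, 0, 0, 0, 14, 30, 0, 0, 0, 0]'
python3 jog.py '[14, 30, 0, 0, 0, 0, 14, 30, 0, 0, 0, 0, 10, 22, 0, 0, 0, 0, 3, 10, 0, 0, 0, 0, 0, 0, 0, 0, 0, 0]'
python3 jog.py '[0, 0, 0, 0, 0, 0, 0, 0, 0, 0, 0, 0]' | head -2
python3 - <<'E'
from workcell import ctrl
from h import *
a=ctrl.get_image("side")["img"][90:240,210:410,::-1];cv2.imwrite("pics/s3.png",cv2.resize(a,None,fx=4,fy=4,interpolation=2))
E
python3 go.py 567 -182.5 99
```

```text
t: 11.85
ee_pos: [520.2, -93.8, 199.3]
orientation: [-3.139, -0.104, 0.003]
ft_force: [0.5, 0.1, -2.1]
width: 52.5
grasp_force: 30.0
t: 12.27
ee_pos: [567.6, -183.3, 199.1]
orientation: [-3.14, -0.102, 0.002]
ft_force: [-0.7, 0.9, -2.0]
width: 52.4
grasp_force: 30.0
t: 12.43
ee_pos: [566.3, -180.3, 199.7]
t 12.48 p [ 566.6 -180.1  200. ] th 0.069 tilt [-0.001 -0.001 -1.   ] F [-1.23  0.31 -2.35] w 53.0 g 29.97548714512959
tool d [  0.3   2.4 101. ]
```

View pics/s3.png

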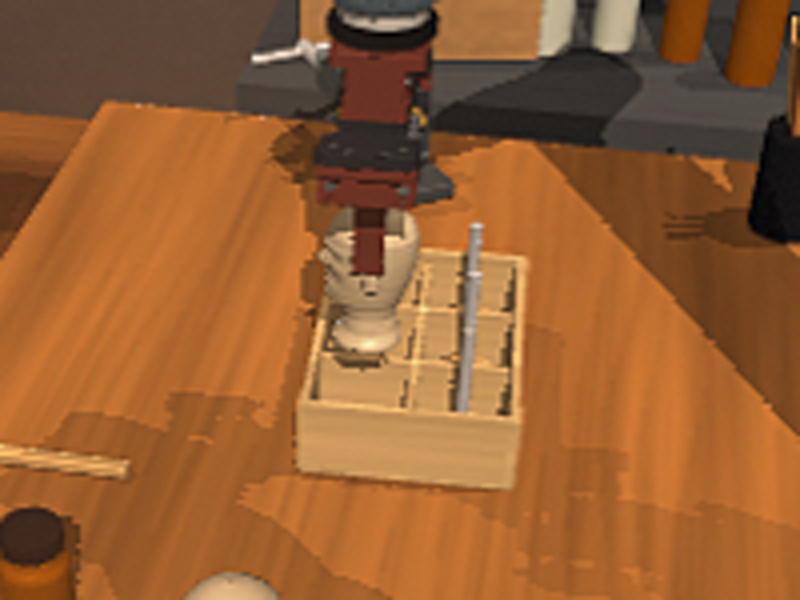

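The side view shows the stand upright in the near cell (post at (468,320)) and the head upright over the far-left cell. I lower the head gently.

```bash
python3 jog.py '[0, 1.5, 15, 0, 0, 0, 0, 1, 20, 0, 0, 0, 0, 0, 20, 0, 0, 0, 0, 0, 15, 0, 0, 0, 0, 0, 10, 0, 0, 0]'
python3 jog.py '[0, 0, 8, 0, 0, 0, 0, 0, 5, 0, 0, 0, 0, 0, 3, 0, 0, 0, 0, 0, 0, 0, 0, 0, 0, 0, 0, 0, 0, 0]'
python3 jog.py '[0, 0, 2, 0, 0, 0, 0, 0, 1, 0, 0, 0, 0, 0, 0, 0, 0, 0, 0, 0, 0, 0, 0, 0]'
```

```text
t: 12.9
ee_pos: [566.5, -182.5, 119.0]
orientation: [-3.139, -0.11, 0.003]
ft_force: [-0.3, -0.6, -3.1]
width: 52.5
grasp_force: 30.0
t: 13.32
ee_pos: [568.1, -184.1, 105.0]
orientation: [3.139, 0.108, 0.001]
ft_force: [-0.3, -1.6, -2.5]
width: 52.7
grasp_force: 30.0
t: 13.65
ee_pos: [567.8, -184.1, 101.7]
orientation: [3.14, 0.108, 0.0]
ft_force: [0.5, 0.4, -3.0]
width: 52.4
grasp_force: 30.0
```

```bash
python3 jog.py '[0, 0, 1, 0, 0, 0, 0, 0, 1, 0, 0, 0, 0, 0, 0, 0, 0, 0, 0, 0, 0, 0, 0, 0]'
python3 jog.py '[0, 0, 0.6, 0, 0, 0, 0, 0, 0.4, 0, 0, 0, 0, 0, 0, 0, 0, 0, 0, 0, 0, 0, 0, 0]'
```

```text
t: 13.98
ee_pos: [567.6, -184.0, 99.4]
orientation: [-3.14, -0.108, 0.0]
ft_force: [0.2, -0.5, -1.8]
width: 52.9
grasp_force: 30.0
t: 14.32
ee_pos: [567.9, -184.1, 98.8]
orientation: [3.14, 0.108, 0.001]
ft_force: [-0.8, 0.1, 1.5]
width: 52.4
grasp_force: 30.0
```

```bash
python3 jog.py '[0, 0, 0, 0, 0, 0, 0, 0, 0, 0, 0, 0, 0, 0, 0, 0, 0, 0, 0, 0, 0, 0, 0, 0]' 76
python3 jog.py '[0, 0, -10, 0, 0, 0, 0, 0, -25, 0, 0, 0, 0, 0, -30, 0, 0, 0, 0, 0, -25, 0, 0, 0, 0, 0, -8, 0, 0, 0]' 86
python3 go.py 604 125.5 197
```

```text
t: 14.65
ee_pos: [567.7, -184.1, 98.5]
orientation: [3.14, 0.108, 0.0]
ft_force: [-0.5, 0.4, 0.3]
width: 74.7
grasp_force: 0.0
t: 15.07
ee_pos: [569.7, -184.7, 201.1]
orientation: [3.137, 0.108, 0.009]
ft_force: [1.0, 0.4, -0.4]
width: 85.9
grasp_force: 0.0
t 15.07 p [ 569.7 -184.7  201.1] th 0.069 tilt [ 0.006  0.002 -1.   ] F [ 0.96  0.38 -0.45] w 85.9 g 0.0
tool d [  55.5 -307.1    4.1]
```

```bash
python3 jog.py '[3, -17, 0, 0, 0, 0, 6, -34, 0, 0, 0, 0, 6, -34, 0, 0, 0, 0, 6, -34, 0, 0, 0, 0, 6, -34, 0, 0, 0, 0]' 
python3 jog.py '[6, -34, 0, 0, 0, 0, 6, -34, 0, 0, 0, 0, 6, -34, 0, 0, 0, 0, 6, -34, 0, 0, 0, 0, 4, -17, 3, 0, 0, 0]'
python3 jog.py '[0, 0, 0, 0, 0, -0.122, 0, 0, 0, 0, 0, -0.122, 0, 0, 0, 0, 0, 0, 0, 0, 0, 0, 0, 0]'
python3 - <<'E'
from workcell import ctrl
from h import *
c=ctrl.get_image("wrist");cv2.imwrite("pics/w3.png",c["img"][:,:,::-1])
for z in (0,92,115):print(proj(c,(604,125.5,z)).round(1))
for a in(.2,.314,0.43):print(a,proj(c,(604+38*np.cos(a),125.5+38*np.sin(a),66)).round(1))
E
python3 go.py 604 125.5 93
```

```text
t: 15.48
ee_pos: [583.8, -28.2, 196.3]
orientation: [-3.14, -0.107, 0.0]
ft_force: [-0.9, 0.3, 0.0]
width: 85.9
grasp_force: 0.0
t: 15.9
ee_pos: [601.6, 128.5, 193.7]
orientation: [-3.139, -0.111, -0.001]
ft_force: [0.0, 0.1, 0.2]
width: 85.8
grasp_force: 0.0
t: 16.23
ee_pos: [601.3, 125.0, 193.2]
orientation: [3.104, 0.484, -0.001]
ft_force: [0.5, -0.1, 0.4]
width: 86.0
grasp_force: 0.0
[278.3 190.4]
[278.4 215.4]
[278.5 224.6]
0.2 [284.  157.1]
0.314 [278.2 156.8]
0.43 [272.2 157.2]
t 16.28 p [601.4 124.8 193.3] th 0.309 tilt [-0. -0. -1.] F [ 0.44 -0.37 -1.22] w 86.1 g 0.0
tool d [  2.7   0.2 100.3]
```

View pics/w3.png

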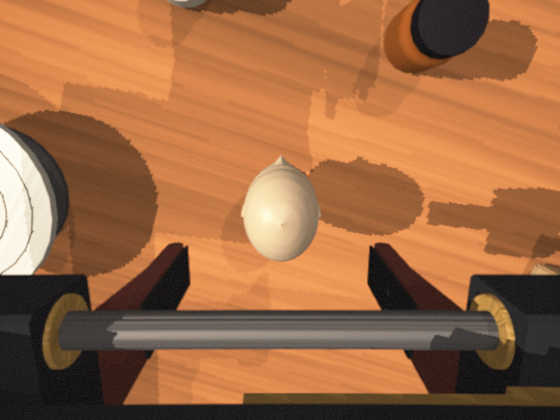

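The left head shows at (281,215) with its nose at (281,157), against a prediction of (278,215) and (278,157), so it is well aligned. Nothing near the fingers is at risk, so I descend, grip, lift and weigh.

```bash
python3 jog.py '[1.5, 0.6, 15, 0, 0, 0, 1.2, 0.6, 25, 0, 0, 0, 0, 0, 30, 0, 0, 0, 0, 0, 20, 0, 0, 0, 0, 0, 8, 0, 0, 0]'
python3 jog.py '[0, 0, 2, 0, 0, 0, 0, 0, 0, 0, 0, 0, 0, 0, 0, 0, 0, 0]'; python3 go.py 604 125 93
```

```text
t: 16.7
ee_pos: [602.5, 123.8, 92.5]
orientation: [3.104, 0.484, -0.007]
ft_force: [-0.3, 0.0, 0.1]
width: 86.3
grasp_force: 0.0
t: 16.95
ee_pos: [605.4, 124.7, 94.7]
orientation: [-3.103, -0.488, -0.003]
ft_force: [0.6, 0.0, -0.0]
width: 86.2
grasp_force: 0.0
t 16.95 p [605.4 124.7  94.7] th 0.312 tilt [ 0.002  0.    -1.   ] F [ 0.62  0.03 -0.  ] w 86.2 g 0.0
tool d [-1.3 -0.7  1.7]
```

```bash
python3 jog.py '[-1, 0, 1.5, 0, 0, 0, 0, 0, 0, 0, 0, 0, 0, 0, 0, 0, 0, 0, 0, 0, 0, 0, 0, 0, 0, 0, 0, 0, 0, 0]' 46 >/dev/null
python3 jog.py '[0, 0, 0, 0, 0, 0, 0, 0, 0, 0, 0, 0, 0, 0, 0, 0, 0, 0, 0, 0, 0, 0, 0, 0, 0, 0, 0, 0, 0, 0]'
python3 jog.py '[0, 0, -3, 0, 0, 0, 0, 0, -6, 0, 0, 0, 0, 0, -10, 0, 0, 0, 0, 0, -6, 0, 0, 0, 0, 0, 0, 0, 0, 0]'
python3 jog.py '[0, 0, 0, 0, 0, 0, 0, 0, 0, 0, 0, 0, 0, 0, 0, 0, 0, 0, 0, 0, 0, 0, 0, 0]'
python3 jog.py '[0, 0, 0, 0, 0, 0, 0, 0, 0, 0, 0, 0]'
python3 go.py 522 374 222
```

```text
t: 17.78
ee_pos: [603.8, 124.3, 92.3]
orientation: [3.103, 0.489, 0.001]
ft_force: [-0.5, -1.5, 3.2]
width: 52.6
grasp_force: 30.2
t: 18.2
ee_pos: [604.5, 124.7, 118.7]
orientation: [-3.103, -0.489, -0.004]
ft_force: [0.2, -0.2, -3.9]
width: 52.5
grasp_force: 30.1
t: 18.53
ee_pos: [603.3, 124.3, 116.6]
orientation: [3.103, 0.489, -0.001]
ft_force: [-0.8, 0.2, -4.2]
width: 52.4
grasp_force: 30.1
t: 18.7
ee_pos: [603.4, 124.3, 116.7]
orientation: [3.103, 0.489, -0.001]
ft_force: [-0.2, -0.9, -4.8]
width: 52.7
grasp_force: 30.1
t 18.7 p [603.4 124.3 116.7] th 0.313 tilt [-0. -0. -1.] F [-0.23 -0.85 -4.83] w 52.7 g 30.077852936675527
tool d [  -0.6 -262.6 -105.3]
```

The left head weighs about 4.4 N against 2.3 N, so it is the solid one. I carry it to the turntable with its underside about 100 mm above the disc.

```bash
python3 jog.py '[0, 0, -15, 0, 0, 0, 0, 0, -30, 0, 0, 0, 0, 0, -35, 0, 0, 0, 0, 0, -30, 0, 0, 0, 0, -12, -20, 0, 0, 0]'
python3 jog.py '[0, -28, -5, 0, 0, 0, 0, -32, 0, 0, 0, 0, 0, -32, 0, 0, 0, 0, 0, -32, 0, 0, 0, 0, 0, -32, 0, 0, 0, 0]'
python3 jog.py '[0, -32, 0, 0, 0, 0, 0, -28, 0, 0, 0, 0, 0, -20, 0, 0, 0, 0, 0, -12, 0, 0, 0, 0, 0, 0, 0, 0, 0, 0]'
python3 jog.py '[0, 0, 0, 0, 0, 0, 0, 0, 0, 0, 0, 0, 0, 0, 0, 0, 0, 0, 0, 0, 0, 0, 0, 0]' | tail -3
python3 - <<'E'
from workcell import ctrl
from h import *
a=ctrl.get_image("side")["img"][:,:,::-1];cv2.imwrite("pics/s4.png",cv2.resize(a[60:420,150:450],None,fx=1.6,fy=1.6))
E
python3 go.py 522 374 252
```

```text
t: 19.12
ee_pos: [601.3, 134.8, 250.2]
orientation: [3.103, 0.487, 0.006]
ft_force: [1.2, 0.1, -3.9]
width: 52.4
grasp_force: 30.1
t: 19.53
ee_pos: [551.1, 285.4, 252.0]
orientation: [3.103, 0.489, -0.0]
ft_force: [0.1, 0.1, -5.2]
width: 52.2
grasp_force: 30.1
t: 19.95
ee_pos: [522.5, 373.8, 251.7]
orientation: [-3.102, -0.493, 0.0]
ft_force: [1.1, -0.5, -5.0]
width: 52.6
grasp_force: 30.1
ft_force: [-0.5, 0.7, -4.0]
width: 52.3
grasp_force: 30.1
t 20.33 p [524.  370.8 252. ] th 0.311 tilt [ 0.  0. -1.] F [ 1.03  0.49 -4.09] w 52.7 g 30.086376299713606
tool d [-0.9 -3.7  0. ]
```

View pics/s4.png

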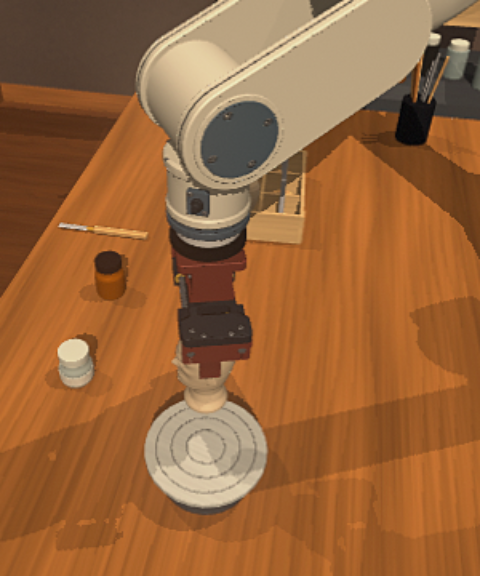

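The head is held upright over the turntable disc. That was my 11th picture, one over the limit of 10, so I view no more and check the crate numerically.

Run:
```python
from workcell import ctrl
from h import *
import pickle
t=ctrl.get_image("top");o=pickle.load(open("pics/d0.pkl","rb"))["top"]
D=(cv2.absdiff(t["img"],o["img"]).max(2)>45).astype(np.uint8)
hsv=cv2.cvtColor(t["img"],cv2.COLOR_RGB2HSV)
m=(D*(hsv[...,1]<150)*(hsv[...,2]>70)).astype(np.uint8)
box=np.zeros_like(m);box[205:300,320:440]=1
k,l,s,c=cv2.connectedComponentsWithStats(m*box)
for i in range(1,k):
    if s[i,4]>8:print(s[i],c[i].round(1),onz(t,*c[i],89)[:2].round(1))
print("expect head",proj(t,(568,-183,89)).round(1),"post top",proj(t,(489,-188,118)).round(1),"post foot",proj(t,(489,-188,24)).round(1))
```

```text
[342 226  19  24 180] [351.7 237.8] [ 572.9 -189.8]
[419 264   5   4  18] [421.  265.7] [ 503.5 -357. ]
[345 269   5   5  16] [347.4 271.1] [ 493.2 -177.5]
[387 268   4   4  13] [388.2 269.4] [ 495.9 -276.4]
[352 270   4   5  16] [353.5 272. ] [ 490.9 -192.1]
expect head [348.9 239.8] post top [354.3 273.4] post foot [346.7 271.7]
```

```bash
python3 -c "
from workcell import ctrl
print(ctrl.close_job())"
```

```text
the job is handed in; nothing more can be done
None
```

The job is handed in after about 20 s of robot time: the loose stand and the lighter head (about 2.3 N) are in cells of their own, and the heavier head (about 4.4 N) is held upright about 100 mm above the turntable's middle; I viewed 11 pictures, one over the limit of 10, and got no verdict back on hand-in.

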